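Snug up the leaking tapered plug on a gas-sampling rig

ROBOT

A 7-joint arm with a two-finger parallel gripper is mounted at the origin on a cart in front of the work surface, level with it; the furniture and walls round the work are solid. World frame = base frame: x ahead of the robot, y to its left, z up, the work surface at z = 0. Lengths are in m, angles in rad, forces in N, time in s.
With the tool pointing down it reaches from about 0.4 to 0.85 m from the base axis. Payload 10.4 kg.
Tool frame: the origin (TCP) lies midway between the tips of the shut fingers; the grasp point (between the pads) lies 19 mm behind it; z points along the fingers, y is the line along which they close (so a half turn about z gives the same grasp; the last joint's range is limited). The gripper opens to 87 mm and grips with 3 to 60 N. Pads are 19 mm wide; open, the fingers measure 117 mm over their backs; the gripper's body (75 mm by 190 mm) begins 51 mm behind the grasp point.
Start: joints at [1.133, 0.332, -0.065, 1.46, 0.022, 1.35, -0.088], TCP at [0.252, -0.572, 0.223] pointing down, gripper open.
Joint ranges: [-2.6, 2.6], [-0.5, 2.12], [-1.47, 1.34], [0.16, 2.42], [-1.27, 4.41], [0.06, 2.06], [-2.6, 2.6]. Speed limits (rad/s): [2.22, 2.22, 2.79, 2.79, 3.14, 3.14, 3.14].

INTERFACE

Orientations are given as a unit quaternion [x, y, z, w].
In Python, from bench import r gives the robot as it stands.
- The arm moves only by the tool arm_command, never from a script. Its arguments are lists of equal length, an entry for each row: "xyz": the shift along the world's x, y, z in m, a list of three; "rot": the turn, a rotation vector about the world's x, y, z in rad, a list of three. In form: {"xyz": [[tx, ty, tz], ...], "rot": [[ax, ay, az], ...]}. A call has 1 to 20 rows; each row is the pose to reach, as a shift and turn from the pose commanded when the call began; what a row does not reach only later rows make up. A row lasts 1/12 s, in which the tool goes at most 41.7 mm and 7.16 degrees, less where a joint would pass 70% of its speed; a pose out of reach is approached as far as the arm can. A call with a gripper value outside its range is refused whole. "grip" is the opening, from 0 (shut) to 1 (fully open), set as the call begins (left out, the last holds). The fingers move at their own pace and stop on an object; "squeeze" is the grip in N (left out, the last holds). Time passes only in rows, so rows that repeat a pose let the fingers close. It gives the time, the measured TCP pose, the force, the opening and the grip force at its end, in the units of the state.
- r.read_state(): the state, without advancing time (a new reading comes with each control period).
- r.camera(name): name is "scene" or "top" or "wrist"; returns the picture (480x640x3 uint8, red, green, blue); there is no depth.
- r.camera_model(name): a dict with "fx", "fy", "cx", "cy" (pixels), "k1" (the pictures are not rectified: a ray, as slopes to the right and down, at radius r is drawn at 1 + k1 r^2 times it, then the intrinsics apply), "T" (4x4, takes a point from camera to world coordinates). Camera axes: x right, y up, looking along -z (the intrinsics and any distortion apply to the point x, -y, -z); pixel columns grow to the right and rows downward; lengths in m; the calibration is good to about 2 mm. A picture is of the moment at which its call begins: read the wrist's pose just before it. camera_model takes no time and is no camera call; for the wrist camera it gives the pose at the moment of the call.
- r.close_job(): hands the job in; it is judged then, once.
Trained networks look in the newest picture that a camera, given by its name, has taken for a name from the list of things; names that differ only in an ending like _2 or _b are one class to them, and where a whole thing is asked for, a point or a joint stands for the part that bears it (a point fixed in the world has none). Each returns a list of dicts, best first, with "conf" (0 to 1); they miss things now and then, are a little off and sometimes report something else, mostly with a low value. They report only what shows in the picture. A call takes as long as a camera call.
- r.look_for(label, camera): "at" ([x, y, z] in m, in the coordinates of the camera as it stood for that picture, good to about 4 mm: the middle of the surface that is visible of it).
- r.spot_point(label, camera): "at" ([x, y, z] in m, in the coordinates of the camera as it stood for that picture, good to about 4 mm: a listed point, or the origin of a listed thing).
The state is a dict: "time": time; "joint_positions": joint angles; "joint_vel": joint speeds; "joint_torque": joint torques, N m; "ee_pos": TCP position; "eef_rot": TCP orientation; "ft_force": force on the tool from outside, world axes, zero at the start; "torque": the same for the moment, N m; "width": finger opening in m; "grip_force": force on a finger pad.
Only numpy, scipy, OpenCV 4.12 (cv2) and the standard library are available. Lean on these libraries where they do the work, as an engineer would, in place of code of your own. Each camera call takes 0.05 s, during which the arm holds its last target. There are 200 camera calls.

TASK

The brass plug with the tommy bar in the top of the sampling rig's manifold is only finger-loose and leaks. Shut the red-lever valve fully, then tighten the plug clockwise by its bar until it goes snug in its tapered thread - about 0.6 N m, stopped by feel and not by a count of turns, and never so hard that the port cracks - and with the plug snug open the valve fully again. Turn the plug only while the valve is shut, and leave the bottle, the tape and the marker beside the rig where they are.

Things in the scene. Friction and masses are not known exactly. Their poses are not given: they have to be found in the camera images.
- rig: gas-sampling rig, fixed to the bench: grey base plate with a manifold block (top at 54 mm, gauge on its front), a valve with a red lever at the block's right end and a steel cylinder behind (top 68 mm). Origin at bench height under the block; x away from the robot, y left along the block, z up. Plate x -45 to +122, y -182 to +110 mm. Plug axis at x 0, y +50 mm; valve axis at x 0, y -90 mm
- plug: brass tapered pipe plug, upright in the block's top, thread wrapped in white tape; origin on its axis at bench height. A steel tommy bar, 10 mm thick, runs through its head along the plug's own x, level, 100 mm above the bench, 140 mm overall with a 15 mm ball at each end; free to be gripped 20 to 55 mm from the axis on either side. Already started in the thread: it only turns, clockwise from above to tighten
- port: 30 mm steel hexagon bushing round the plug's thread, top 62 mm above the bench; origin as the plug's. After 0.8 to 2.5 rad (unseen, differs each time) the taper binds in it: to the tape's 0.2 N m drag, which opposes motion either way, it adds about 2 N m per rad (67 N on the port per N m added). Snug: 0.55 to 0.9 N m in all. Over 1.2 it cracks. Let go, the bar springs back up to 0.3 rad; it stays snug
- bar_mid (a point): middle of the tommy bar, on the plug's axis, 100 mm above the bench; x axis along the bar
- bar_end (a point): point on the tommy bar 50 mm from the plug's axis, 100 mm above the bench; turns with the plug
- lever (a joint): angle of the red valve lever, rad: 0 = shut, lever across the line, pointing to the rig's -x (to the robot); 1.571 = open, lever in line, pointing to the rig's -y. From above, clockwise shuts, counter-clockwise opens; firm stops at 0 and 1.571. Turns against a steady 0.15 N m and stays where left. Starts nearly open, at 1.3 to 1.55
- valve_axis (a point): point on the lever's vertical turning axis, 78 mm above the bench; axes as the rig's
- lever_grip (a point): middle of the lever's red sleeve, 62 mm from the valve axis, 78 mm above the bench. The sleeve is 12 mm wide, 18 mm tall (69 to 87 mm above the bench) and runs from 30 to 88 mm from the axis; under it, beyond 25 mm from the axis, nothing stands higher than 47 mm
- small_bottle: clear glass bottle with blue cap, 56 mm diameter, 105 mm tall, standing left of the rig; origin under its centre; to be left alone
- tape_roll: roll of cream tape, 65 mm diameter, 19 mm high, lying right of the rig; origin under its centre; to be left alone
- marker: grey marker with black cap, 136 mm long, 10 mm thick, lying along the rig's front edge; origin under its centre; to be left alone

How it is judged:
By the outcome, as a careful person would: the job done as asked, in the order asked, and still so for the second after the job is handed in, with the robot touching nothing.
It also fails if it takes over 72 s, if anything falls off the work surface, if the arm or the gripper's body presses on something with over 40 N, if the wrist force passes 120 N, or if a joint passes its speed limit or range.

## Working session

There is one attempt and no reset: what is moved stays moved. The work goes in short steps, Python scripts to look and compute and a tool call to move; the robot and the scene stay as the last step left them, time stands still between calls to the robot, and variables do not carry over. Pictures are saved under pics/ and viewed, at most 10 in all, crops included, and the job is handed in when it is done.

Besides the shell and the picture viewer there is one more tool, called as name(argument=value, ...), one argument or row to a line, values as JSON. arm_command: Moves the arm, as the interface text tells. Its arguments: {"type":"object","properties":{"xyz":{"type":"array"},"rot":{"type":"array"},"grip":{"type":"number"},"squeeze":{"type":"number"}},"required":["xyz","rot"]}

```bash
mkdir -p pics; cat > h.py <<'E'
import numpy as np, cv2
from bench import r
def look(cam,pts,things,save=None):
    T=np.array(r.camera_model(cam)["T"]); im=r.camera(cam)
    if save: cv2.imwrite(save,im[:,:,::-1])
    for f,names in ((r.spot_point,pts),(r.look_for,things)):
        for n in names:
            for d in f(n,cam)[:2]:
                p=T[:3,:3]@np.array(d["at"])+T[:3,3]
                print(cam,f.__name__,n,round(d["conf"],2),p.round(4))
E
python3 - <<'E'
from h import *
s=r.read_state()
print({k:np.round(v,3) for k,v in s.items()})
for c in("top","scene"):
    look(c,["rig","plug","bar_mid","bar_end","valve_axis","lever_grip","small_bottle","tape_roll","marker"],[],f"pics/{c}0.png")
E
```

```text
{'time': np.float64(0.0), 'joint_positions': array([ 1.133,  0.333, -0.065,  1.461,  0.022,  1.35 , -0.089]), 'joint_vel': array([ 0.001,  0.001, -0.   , -0.001, -0.   , -0.001, -0.001]), 'joint_torque': array([-1.0000e-03, -6.2326e+01,  2.4000e-02, -3.8990e+01, -6.1000e-02,
        4.0000e-02,  0.0000e+00]), 'ee_pos': array([ 0.252, -0.572,  0.222]), 'eef_rot': array([ 0.979,  0.206, -0.   , -0.001]), 'ft_force': array([ 0.013,  0.07 , -0.784]), 'torque': array([-0.037, -0.018,  0.002]), 'grip_force': np.float64(0.0), 'width': np.float64(0.087)}
top call rig 0.9 [ 5.327e-01  1.977e-01 -3.000e-04]
top call plug 0.58 [ 0.5329  0.2508 -0.0021]
top call bar_mid 0.85 [0.5286 0.2503 0.1022]
top call bar_end 0.73 [0.5813 0.2413 0.0999]
top call valve_axis 0.8 [0.5305 0.1052 0.0787]
top call lever_grip 0.57 [0.5204 0.0471 0.0794]
top call small_bottle 0.97 [ 0.4996  0.3926 -0.003 ]
top call small_bottle 0.56 [0.5297 0.2514 0.1027]
top call tape_roll 0.93 [ 0.5286 -0.0274  0.0021]
top call marker 0.6 [ 0.4686  0.2021 -0.0047]
scene call rig 0.85 [0.5279 0.1982 0.0033]
scene call plug 0.88 [0.5318 0.2492 0.0037]
scene call bar_mid 0.79 [0.5325 0.2475 0.0988]
scene call bar_end 0.61 [0.5791 0.2462 0.0983]
scene call valve_axis 0.62 [0.531  0.1063 0.0725]
scene call valve_axis 0.46 [0.5803 0.2415 0.1018]
scene call lever_grip 0.59 [0.5183 0.0486 0.0779]
scene call small_bottle 0.75 [0.5015 0.3916 0.0019]
scene call tape_roll 0.64 [ 0.5275 -0.0294  0.004 ]
scene call marker 0.62 [ 0.4656  0.2022 -0.0007]
```

View pics/top0.png

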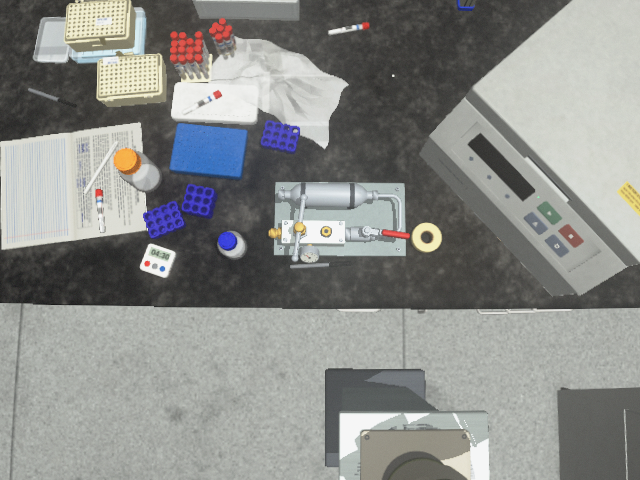

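View pics/scene0.png

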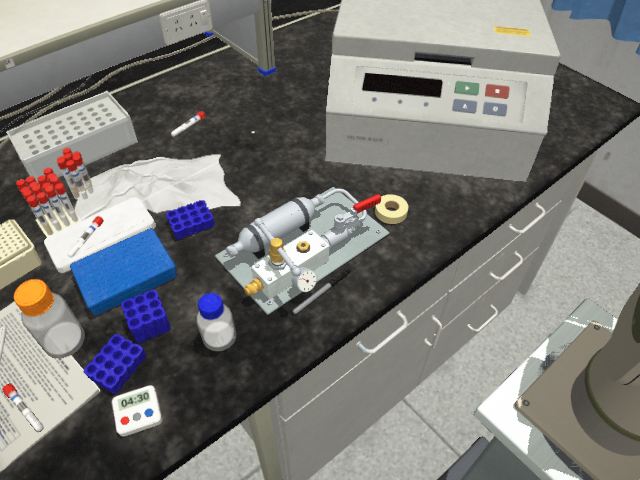

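The top view shows the bar roughly along world x at about (303,197)-(295,257). The red lever points right at (372-408,233), and the tape roll sits beyond its end. A large instrument stands between the arm's start and the rig, so I'll triangulate its corners before choosing a path.

```bash
python3 - <<'E'
from h import *
def ray(c,uv):
    m=r.camera_model(c);T=np.array(m["T"])
    d=np.array([(uv[0]-m["cx"])/m["fx"],(uv[1]-m["cy"])/m["fy"]]);u=d.copy()
    for _ in range(20): u=d/(1+m["k1"]*(u@u))
    v=T[:3,:3]@np.array([u[0],-u[1],-1]);return T[:3,3],v
for a,b in (((420,152),(327,165)),((560,297),(525,178)),((478,90),(333,72)),((430,140),(330,100))):
    (p,v),(q,w)=ray("top",a),ray("scene",b)
    s=np.linalg.lstsq(np.c_[v,-w],q-p,rcond=None)[0]
    x,y=p+v*s[0],q+w*s[1]; print(((x+y)/2).round(3),np.linalg.norm(x-y).round(3))
for uv in ((420,152),(560,297)):
  for z in (0,.1):
    p,v=ray("top",uv); print(uv,z,(p+v*(z-p[2])/v[2]).round(3))
E
```

```text
[ 0.729 -0.03  -0.012] 0.009
[ 0.401 -0.322  0.011] 0.012
[ 0.815 -0.121  0.146] 0.001
[ 0.689 -0.005  0.189] 0.002
(420, 152) 0 [ 0.729 -0.025  0.   ]
(420, 152) 0.1 [ 0.694 -0.004  0.1  ]
(560, 297) 0 [ 0.397 -0.331  0.   ]
(560, 297) 0.1 [ 0.392 -0.283  0.1  ]
```

arm_command(
  xyz=[
    [0.02, 0.24, 0.08],
    [0.02, 0.24, 0.08],
    [0.02, 0.24, 0.08],
    [0.02, 0.24, 0.08],
    [0.02, 0.24, 0.08],
    [0.02, 0.24, 0.08],
    [0.17, 0.52, 0.08],
    [0.17, 0.52, 0.08],
    [0.17, 0.52, 0.08],
    [0.17, 0.52, 0.08],
    [0.17, 0.52, 0.08],
    [0.17, 0.52, 0.08],
    [0.17, 0.52, 0.08],
    [0.25, 0.61, 0.0],
    [0.25, 0.61, 0.0],
    [0.25, 0.61, 0.0],
    [0.25, 0.61, 0.0],
    [0.25, 0.61, 0.0],
    [0.25, 0.61, 0.0],
    [0.25, 0.61, 0.0],
  ],
  rot=[
    [0, 0, 0],
    [0, 0, 0],
    [0, 0, 0],
    [0, 0, 0.1],
    [0, 0, 0.2],
    [0, 0, 0.3],
    [0, 0, 0.4],
    [0, 0, 0.5],
    [0, 0, 0.6],
    [0, 0, 0.7],
    [0, 0, 0.8],
    [0, 0, 0.9],
    [0, 0, 0.96],
    [0, 0, 0.96],
    [0, 0, 0.96],
    [0, 0, 0.96],
    [0, 0, 0.96],
    [0, 0, 0.96],
    [0, 0, 0.96],
    [0, 0, 0.96],
  ],
  grip=0.7,
)

```text
time: 2.67
ee_pos: [0.5018, 0.0376, 0.2227]
eef_rot: [0.773, 0.635, -0.0, -0.0]
ft_force: [0.1, -0.5, -0.0]
width: 0.0607
grip_force: 0.0
```

```bash
python3 - <<'E'
from h import *
s=r.read_state();print(s["joint_positions"].round(3),s["ee_pos"].round(4),s["eef_rot"].round(4),s["ft_force"],s["torque"])
look("wrist",["bar_mid","bar_end","valve_axis","lever_grip","plug"],[],"pics/w1.png")
look("top",["valve_axis","lever_grip"],[])
E
```

```text
[ 0.536  0.123 -0.747  1.743  0.086  1.309 -0.425] [0.5018 0.0376 0.2227] [ 7.728e-01  6.346e-01 -1.000e-04 -1.000e-04] [ 0.11187961 -0.53352377 -0.04418215] [-0.08942566 -0.02213837  0.0403686 ]
wrist call valve_axis 0.71 [0.5355 0.1058 0.0774]
wrist call lever_grip 0.73 [0.5183 0.0486 0.0787]
top call valve_axis 0.66 [0.5324 0.1043 0.0786]
top call lever_grip 0.5 [0.52   0.0434 0.0787]
```

View pics/w1.png

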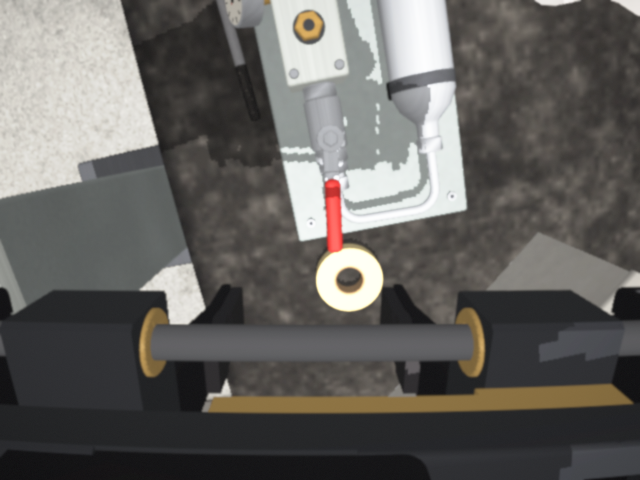

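The wrist view shows the red sleeve from (332,182) to (335,250), with the valve axis near (330,137). I'll intersect those rays with the sleeve top height.

```bash
python3 - <<'E'
from h import *
im=cv2.imread("pics/w1.png").astype(int)
m=(im[:,:,2]>150)&(im[:,:,1]<70)&(im[:,:,0]<70); m[300:]=0
v,u=np.nonzero(m);print(len(u))
M=r.camera_model("wrist");T=np.array(M["T"])
P=cv2.undistortPoints(np.c_[u,v].astype(float).reshape(-1,1,2),np.array([[M["fx"],0,M["cx"]],[0,M["fy"],M["cy"]],[0,0,1]]),np.array([M["k1"],0,0,0.]))[:,0]
d=np.c_[P[:,0],-P[:,1],-np.ones(len(P))]@T[:3,:3].T
W=T[:3,3]+d*((.087-T[2,3])/d[:,2])[:,None]
c=W.mean(0)[:2];_,_,V=np.linalg.svd(W[:,:2]-c,full_matrices=False);a=V[0]*np.sign(-V[0][1])
t=(W[:,:2]-c)@a;print(c,a,np.arctan2(-a[1],-a[0]),t.min(),t.max(),"axis",c+a*(t.max()-.088),"grip",c+a*(t.max()-.026))
E
```

```text
218
[0.52139578 0.06097761] [-0.15112088 -0.98851529] 1.4190942469457823 -0.016302685522017205 0.03722974894275048 axis [0.52906823 0.11116478] grip [0.51969873 0.04987683]
```

arm_command(
  xyz=[
    [0.018, 0.012, -0.04],
    [0.018, 0.012, -0.08],
    [0.018, 0.012, -0.12],
    [0.018, 0.012, -0.15],
    [0.018, 0.012, -0.164],
    [0.018, 0.012, -0.164],
    [0.018, 0.012, -0.164],
  ],
  rot=[
    [0, 0, 0.02],
    [0, 0, 0.02],
    [0, 0, 0.02],
    [0, 0, 0.02],
    [0, 0, 0.02],
    [0, 0, 0.02],
    [0, 0, 0.02],
  ],
)

```text
time: 3.7
ee_pos: [0.5197, 0.0501, 0.0586]
eef_rot: [0.767, 0.642, -0.0, -0.0]
ft_force: [-0.8, 0.1, -0.3]
width: 0.0604
grip_force: 0.0
```

arm_command(
  xyz=[
    [0, 0, 0],
    [0, 0, 0],
    [0, 0, 0],
    [0, 0, 0],
    [0, 0, 0],
    [0, 0, 0],
  ],
  rot=[
    [0, 0, 0],
    [0, 0, 0],
    [0, 0, 0],
    [0, 0, 0],
    [0, 0, 0],
    [0, 0, 0],
  ],
  grip=0.0,
  squeeze=15,
)

```text
time: 4.2
ee_pos: [0.5201, 0.0499, 0.0589]
eef_rot: [0.767, 0.642, 0.0, 0.0]
ft_force: [-0.8, 0.1, 0.1]
width: 0.029
grip_force: 0.0
```

```bash
cat > orb.py <<'E'
import numpy as np
def orbit(c,p,a):
    c,p=np.array(c),np.array(p)[:2]; d=p-c
    return [(lambda q:[round(q[0],3),round(q[1],3),0])(c+[d[0]*np.cos(t)-d[1]*np.sin(t),d[0]*np.sin(t)+d[1]*np.cos(t)]-p) for t in a]
E
python3 - <<'E'
from h import *; from orb import *
s=r.read_state();print(s["joint_positions"].round(3),s["ee_pos"].round(4),s["eef_rot"].round(4),s["ft_force"].round(2),s["torque"].round(3),s["width"])
a=-np.arange(1,20)*.078
print(orbit((.531,.107),s["ee_pos"],a),a.round(3).tolist())
E
```

```text
[ 0.441  0.356 -0.718  1.88   0.275  1.005 -0.571] [0.5201 0.0499 0.0589] [7.665e-01 6.422e-01 2.000e-04 2.000e-04] [-0.82  0.12  0.11] [ 0.053 -0.099 -0.012] 0.028958774945439164
[[np.float64(-0.004), np.float64(0.001), 0], [np.float64(-0.009), np.float64(0.002), 0], [np.float64(-0.013), np.float64(0.004), 0], [np.float64(-0.017), np.float64(0.006), 0], [np.float64(-0.021), np.float64(0.008), 0], [np.float64(-0.025), np.float64(0.011), 0], [np.float64(-0.028), np.float64(0.014), 0], [np.float64(-0.031), np.float64(0.017), 0], [np.float64(-0.034), np.float64(0.021), 0], [np.float64(-0.037), np.float64(0.024), 0], [np.float64(-0.039), np.float64(0.028), 0], [np.float64(-0.041), np.float64(0.032), 0], [np.float64(-0.043), np.float64(0.036), 0], [np.float64(-0.045), np.float64(0.04), 0], [np.float64(-0.046), np.float64(0.045), 0], [np.float64(-0.047), np.float64(0.049), 0], [np.float64(-0.047), np.float64(0.054), 0], [np.float64(-0.047), np.float64(0.058), 0], [np.float64(-0.047), np.float64(0.063), 0]] [-0.078, -0.156, -0.234, -0.312, -0.39, -0.468, -0.546, -0.624, -0.702, -0.78, -0.858, -0.936, -1.014, -1.092, -1.17, -1.248, -1.326, -1.404, -1.482]
```

arm_command(
  xyz=[
    [0, 0, 0],
    [0, 0, 0],
    [0, 0, 0],
    [0, 0, 0],
    [0, 0, 0],
  ],
  rot=[
    [0, 0, 0],
    [0, 0, 0],
    [0, 0, 0],
    [0, 0, 0],
    [0, 0, 0],
  ],
)

```text
time: 4.62
ee_pos: [0.5201, 0.0498, 0.0586]
eef_rot: [0.767, 0.642, 0.0, 0.0]
ft_force: [1.0, -1.5, 0.6]
width: 0.0118
grip_force: 15.0
```

arm_command(
  xyz=[
    [-0.004, 0.001, 0],
    [-0.009, 0.002, 0],
    [-0.013, 0.004, 0],
    [-0.017, 0.006, 0],
    [-0.021, 0.008, 0],
    [-0.025, 0.011, 0],
    [-0.028, 0.014, 0],
    [-0.031, 0.017, 0],
    [-0.034, 0.021, 0],
    [-0.037, 0.024, 0],
    [-0.039, 0.028, 0],
    [-0.041, 0.032, 0],
    [-0.043, 0.036, 0],
    [-0.045, 0.04, 0],
    [-0.046, 0.045, 0],
    [-0.047, 0.049, 0],
    [-0.047, 0.053, 0],
    [-0.047, 0.053, 0],
  ],
  rot=[
    [0, 0, -0.078],
    [0, 0, -0.156],
    [0, 0, -0.234],
    [0, 0, -0.312],
    [0, 0, -0.39],
    [0, 0, -0.468],
    [0, 0, -0.546],
    [0, 0, -0.624],
    [0, 0, -0.702],
    [0, 0, -0.78],
    [0, 0, -0.858],
    [0, 0, -0.936],
    [0, 0, -1.014],
    [0, 0, -1.092],
    [0, 0, -1.17],
    [0, 0, -1.248],
    [0, 0, -1.32],
    [0, 0, -1.32],
  ],
)

```text
time: 6.12
ee_pos: [0.4728, 0.1027, 0.0586]
eef_rot: [0.999, 0.036, -0.0, 0.0]
ft_force: [-0.6, -3.1, 2.5]
width: 0.0119
grip_force: 15.0
```

```bash
python3 - <<'E'
from h import *
s=r.read_state();print(s["joint_positions"].round(3),s["ee_pos"].round(4),s["eef_rot"].round(4),s["ft_force"].round(2),s["torque"].round(3),s["width"],s["grip_force"])
q=s["eef_rot"];print("yaw",2*np.arctan2(q[1],q[0]))
look("top",["valve_axis","lever_grip"],[])
E
```

```text
[ 0.218  0.243 -0.576  1.981  0.161  0.963 -1.936] [0.4728 0.1027 0.0586] [ 9.994e-01  3.560e-02 -2.000e-04  5.000e-04] [-0.63 -3.11  2.51] [-0.507  0.1   -0.261] 0.011939515643021316 15.004183910787106
yaw 0.07117002961734163
```

arm_command(
  xyz=[
    [0, 0.002, 0],
    [0, 0.004, 0],
    [0, 0.006, 0],
    [0, 0.006, 0],
  ],
  rot=[
    [0, 0, -0.04],
    [0, 0, -0.07],
    [0, 0, -0.1],
    [0, 0, -0.1],
  ],
)

```text
time: 6.6
ee_pos: [0.4727, 0.1061, 0.0585]
eef_rot: [1.0, -0.013, -0.001, 0.002]
ft_force: [-1.7, -12.5, 5.9]
width: 0.0118
grip_force: 15.0
```

```bash
cat > st.py <<'E'
from h import *
s=r.read_state();print(s["joint_positions"].round(2),s["ee_pos"].round(4),s["ft_force"].round(2),s["torque"].round(3),s["width"].round(4),s["grip_force"].round(1))
q=s["eef_rot"];print("yaw",2*np.arctan2(q[1],q[0]))
E
python3 st.py
```

```text
Traceback (most recent call last):
  File "st.py", line 2, in <module>
    s=r.read_state();print(s["joint_positions"].round(2),s["ee_pos"].round(4),s["ft_force"].round(2),s["torque"].round(3),s["width"].round(4),s["grip_force"].round(1))
                                                                                                                          ^^^^^^^^^^^^^^^^
AttributeError: 'float' object has no attribute 'round'
```

arm_command(
  xyz=[
    [0, -0.002, 0],
    [0, -0.002, 0],
    [0, -0.002, 0],
    [0, -0.002, 0],
    [0, -0.002, 0.04],
    [0, -0.002, 0.08],
    [0, -0.002, 0.12],
    [0, 0, 0.16],
    [0.02, 0.02, 0.16],
    [0.04, 0.04, 0.16],
    [0.06, 0.06, 0.16],
    [0.08, 0.08, 0.16],
    [0.1, 0.1, 0.16],
    [0.12, 0.12, 0.16],
    [0.127, 0.139, 0.16],
    [0.127, 0.139, 0.16],
    [0.127, 0.139, 0.16],
    [0.127, 0.139, 0.16],
    [0.127, 0.139, 0.16],
    [0.127, 0.139, 0.16],
  ],
  rot=[
    [0, 0, 0],
    [0, 0, 0],
    [0, 0, 0],
    [0, 0, 0],
    [0, 0, 0],
    [0, 0, 0.12],
    [0, 0, 0.24],
    [0, 0, 0.36],
    [0, 0, 0.48],
    [0, 0, 0.6],
    [0, 0, 0.72],
    [0, 0, 0.84],
    [0, 0, 0.96],
    [0, 0, 1.08],
    [0, 0, 1.2],
    [0, 0, 1.32],
    [0, 0, 1.44],
    [0, 0, 1.56],
    [0, 0, 1.68],
    [0, 0, 1.8],
  ],
  grip=0.6,
)

```text
time: 8.27
ee_pos: [0.5997, 0.2486, 0.2184]
eef_rot: [0.629, 0.778, 0.0, -0.0]
ft_force: [1.0, -0.7, 0.0]
width: 0.0521
grip_force: 0.0
```

arm_command(
  xyz=[
    [0, 0, 0],
    [0, 0, 0],
    [0, 0, 0],
    [0, 0, 0],
    [0, 0, 0],
    [0, 0, 0],
    [0, 0, 0],
    [0, 0, 0],
    [0, 0, 0],
    [0, 0, 0],
    [0, 0, 0],
    [0, 0, 0],
    [0, 0, 0],
  ],
  rot=[
    [0, 0, 0.12],
    [0, 0, 0.24],
    [0, 0, 0.36],
    [0, 0, 0.48],
    [0, 0, 0.6],
    [0, 0, 0.72],
    [0, 0, 0.84],
    [0, 0, 0.96],
    [0, 0, 1.08],
    [0, 0, 1.2],
    [0, 0, 1.26],
    [0, 0, 1.26],
    [0, 0, 1.26],
  ],
)

```text
time: 9.35
ee_pos: [0.5998, 0.2483, 0.2184]
eef_rot: [0.054, 0.999, 0.0, -0.0]
ft_force: [-0.0, 0.3, -0.6]
width: 0.0523
grip_force: 0.0
```

```bash
sed -i 's/s\["width"\].*/s["width"],s["grip_force"])/' st.py; python3 st.py; python3 - <<'E'
from h import *
look("wrist",["plug","bar_mid","bar_end","valve_axis","lever_grip"],[],"pics/w2.png")
look("top",["bar_mid","bar_end","valve_axis","lever_grip"],[])
E
```

```text
[ 0.24  0.6  -1.06  1.36  0.52  1.48  0.68] [0.5998 0.2483 0.2184] [-0.05  0.33 -0.55] [ 0.107 -0.178 -0.014] 0.052290907705483315 0.0
yaw 3.0330936273975877
wrist call plug 0.84 [ 0.5304  0.245  -0.001 ]
wrist call bar_mid 0.63 [0.5314 0.2465 0.1043]
wrist call bar_mid 0.58 [0.5267 0.244  0.0058]
wrist call bar_end 0.61 [0.5818 0.2431 0.1041]
wrist call valve_axis 0.62 [0.5333 0.1088 0.0771]
wrist call lever_grip 0.58 [0.4652 0.1105 0.0797]
wrist call lever_grip 0.36 [0.5771 0.2418 0.105 ]
top call bar_mid 0.82 [0.5303 0.2515 0.1029]
top call bar_end 0.94 [0.5835 0.2423 0.1003]
top call valve_axis 0.56 [0.5304 0.1036 0.0786]
top call valve_axis 0.55 [0.5801 0.2409 0.0981]
top call lever_grip 0.67 [0.5323 0.1979 0.0006]
top call lever_grip 0.6 [0.4663 0.1064 0.0797]
```

View pics/w2.png

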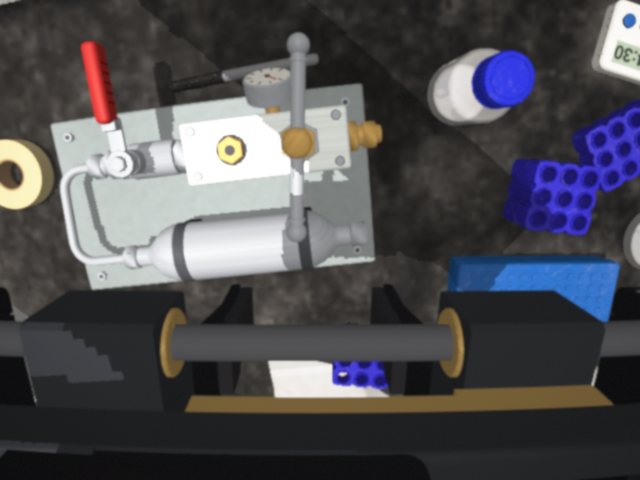

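The wrist view shows the lever now pointing at the robot, from (120,160) to (92,45). The bar lies along the image vertical from (298,43) to (297,230), aligned with the tool, so I'm going down to the bar's far half.

arm_command(
  xyz=[
    [-0.029, -0.004, -0.03],
    [-0.029, -0.004, -0.07],
    [-0.029, -0.004, -0.11],
    [-0.029, -0.004, -0.13],
    [-0.029, -0.004, -0.137],
    [-0.029, -0.004, -0.137],
  ],
  rot=[
    [0, 0, 0],
    [0, 0, 0],
    [0, 0, 0],
    [0, 0, 0],
    [0, 0, 0],
    [0, 0, 0],
  ],
)

```text
time: 10.4
ee_pos: [0.5702, 0.2436, 0.0802]
eef_rot: [0.053, 0.999, -0.0, -0.001]
ft_force: [0.4, -0.6, 0.4]
width: 0.0522
grip_force: 0.0
```

arm_command(
  xyz=[
    [0, 0, 0],
    [0, 0, 0],
    [0, 0, 0],
    [0, 0, 0],
    [0, 0, 0],
    [0, 0, 0],
    [0, 0, 0],
    [0, 0, 0],
    [0, 0, 0],
    [0, 0, 0],
  ],
  rot=[
    [0, 0, 0],
    [0, 0, 0],
    [0, 0, 0],
    [0, 0, 0],
    [0, 0, 0],
    [0, 0, 0],
    [0, 0, 0],
    [0, 0, 0],
    [0, 0, 0],
    [0, 0, 0],
  ],
  grip=0.0,
  squeeze=45,
)

```text
time: 11.23
ee_pos: [0.5712, 0.2427, 0.0818]
eef_rot: [0.054, 0.999, -0.001, 0.0]
ft_force: [-1.1, -4.8, 4.1]
width: 0.0094
grip_force: 45.0
```

```bash
cat >> st.py <<'E'
c=np.array([.531,.248]); d=s["ee_pos"][:2]-c; F=s["ft_force"]; print("t",s["time"],"r",np.hypot(*d),"ang",np.arctan2(d[1],d[0]),"tau",d[0]*F[1]-d[1]*F[0]+s["torque"][2])
E
python3 st.py; python3 - <<'E'
from h import *; from orb import *
s=r.read_state();a=-np.arange(1,17)*.05
print(*[[float(x) for x in p] for p in orbit((.531,.248),s["ee_pos"],a)],a[-1])
E
```

```text
[ 0.26  0.66 -1.01  1.59  0.59  1.22  0.6 ] [0.5712 0.2427 0.0818] [-1.12 -4.79  4.11] [-1.025  0.134  0.363] 0.009449566292809592 45.001025665551424
yaw 3.0342666722318192
t 11.2333 r 0.04053118097778445 ang -0.12999713582008318 tau 0.1644229249157054
[-0.0, -0.002, 0.0] [-0.001, -0.004, 0.0] [-0.001, -0.006, 0.0] [-0.002, -0.008, 0.0] [-0.003, -0.01, 0.0] [-0.003, -0.012, 0.0] [-0.004, -0.013, 0.0] [-0.005, -0.015, 0.0] [-0.006, -0.017, 0.0] [-0.007, -0.019, 0.0] [-0.009, -0.02, 0.0] [-0.01, -0.022, 0.0] [-0.011, -0.023, 0.0] [-0.013, -0.025, 0.0] [-0.014, -0.026, 0.0] [-0.016, -0.027, 0.0] -0.8
```

arm_command(
  xyz=[
    [0, -0.002, 0],
    [-0.001, -0.004, 0],
    [-0.001, -0.006, 0],
    [-0.002, -0.008, 0],
    [-0.003, -0.01, 0],
    [-0.003, -0.012, 0],
    [-0.004, -0.013, 0],
    [-0.005, -0.015, 0],
    [-0.006, -0.017, 0],
    [-0.007, -0.019, 0],
    [-0.009, -0.02, 0],
    [-0.01, -0.022, 0],
  ],
  rot=[
    [0, 0, -0.05],
    [0, 0, -0.1],
    [0, 0, -0.15],
    [0, 0, -0.2],
    [0, 0, -0.25],
    [0, 0, -0.3],
    [0, 0, -0.35],
    [0, 0, -0.4],
    [0, 0, -0.45],
    [0, 0, -0.5],
    [0, 0, -0.55],
    [0, 0, -0.6],
  ],
)

```text
time: 12.23
ee_pos: [0.562, 0.2199, 0.0818]
eef_rot: [0.348, 0.938, -0.001, 0.001]
ft_force: [2.0, -5.1, 2.2]
width: 0.0089
grip_force: 45.0
```

```bash
python3 st.py; python3 - <<'E'
from h import *; from orb import *
a=-np.arange(1,21)*.05
P=np.array([.571,.244]);c=np.array([.531,.248])
O=np.array(orbit(c,P,a-.6))[:,:2]; o0=np.array(orbit(c,P,[-.6]))[0,:2]
print(*[[round(float(x),3) for x in p-o0] for p in O])
E
```

```text
[ 0.24  0.57 -0.91  1.64  0.49  1.17  0.07] [0.562  0.2199 0.0818] [ 2.03 -5.08  2.21] [-1.089 -0.472  0.292] 0.00888134860295165 44.998845141381025
yaw 2.4310001741189318
t 12.2333 r 0.04187258657595614 ang -0.7354681849861251 tau 0.19153836952143777
[-0.002, -0.001] [-0.003, -0.003] [-0.004, -0.004] [-0.006, -0.005] [-0.008, -0.007] [-0.009, -0.008] [-0.011, -0.009] [-0.013, -0.01] [-0.015, -0.011] [-0.016, -0.011] [-0.018, -0.012] [-0.02, -0.013] [-0.022, -0.013] [-0.024, -0.014] [-0.026, -0.014] [-0.028, -0.014] [-0.03, -0.014] [-0.032, -0.014] [-0.034, -0.014] [-0.036, -0.014]
```

arm_command(
  xyz=[
    [-0.002, -0.001, 0],
    [-0.003, -0.003, 0],
    [-0.004, -0.004, 0],
    [-0.006, -0.005, 0],
    [-0.008, -0.007, 0],
  ],
  rot=[
    [0, 0, -0.05],
    [0, 0, -0.1],
    [0, 0, -0.15],
    [0, 0, -0.2],
    [0, 0, -0.25],
  ],
)

```text
time: 12.65
ee_pos: [0.5543, 0.2125, 0.0818]
eef_rot: [0.462, 0.887, -0.001, 0.001]
ft_force: [3.7, -5.0, 1.8]
width: 0.0089
grip_force: 45.0
```

```bash
python3 st.py
```

```text
[ 0.23  0.53 -0.87  1.67  0.44  1.15 -0.15] [0.5543 0.2125 0.0818] [ 3.66 -5.03  1.82] [-1.175 -0.902  0.313] 0.008877506011480546 44.99859184026718
yaw 2.1805513728956547
t 12.65 r 0.042440344208271086 ang -0.990477134811086 tau 0.3258852523652627
```

arm_command(
  xyz=[
    [-0.002, -0.001, 0],
    [-0.003, -0.002, 0],
  ],
  rot=[
    [0, 0, -0.05],
    [0, 0, -0.1],
  ],
)

```text
time: 12.82
ee_pos: [0.5511, 0.2104, 0.0818]
eef_rot: [0.506, 0.862, -0.001, 0.001]
ft_force: [0.5, -7.4, 3.5]
width: 0.0089
grip_force: 45.0
```

```bash
python3 st.py
```

```text
[ 0.23  0.52 -0.85  1.68  0.43  1.14 -0.24] [0.5511 0.2104 0.0818] [ 0.49 -7.37  3.55] [-1.677 -0.33   0.395] 0.008913095907546903 44.99894913285971
yaw 2.0803795557354254
t 12.8167 r 0.04265610379433101 ang -1.0789394545051814 tau 0.2654594718914112
```

arm_command(
  xyz=[
    [-0.002, -0.001, 0],
    [-0.004, -0.0015, 0],
    [-0.005, -0.002, 0],
    [-0.007, -0.003, 0],
  ],
  rot=[
    [0, 0, -0.05],
    [0, 0, -0.1],
    [0, 0, -0.15],
    [0, 0, -0.2],
  ],
)

```text
time: 13.15
ee_pos: [0.5438, 0.2069, 0.0818]
eef_rot: [0.59, 0.808, -0.002, 0.001]
ft_force: [-0.2, -9.3, 6.2]
width: 0.0092
grip_force: 45.0
```

```bash
python3 st.py; python3 - <<'E'
import numpy as np
p=np.array([[.5712,.2427],[.562,.2199],[.5543,.2125],[.5511,.2104]]);y=np.array([3.0343,2.431,2.1806,2.0804])-np.pi
A=[];b=[]
for q,t in zip(p,y):
    A+=[[1,0,np.cos(t),-np.sin(t)],[0,1,np.sin(t),np.cos(t)]];b+=list(q)
x=np.linalg.lstsq(np.array(A),b,rcond=None);print(x[0],x[1])
E
```

```text
[ 0.21  0.49 -0.82  1.7   0.4   1.12 -0.42] [0.5438 0.2069 0.0818] [-0.17 -9.33  6.17] [-2.072 -0.019  0.406] 0.009150792408247567 45.00004794448614
yaw 1.8804072799171034
t 13.15 r 0.04302449284622866 ang -1.2696339670526284 tau 0.2801047505580945
[0.52975783 0.24607928 0.04155511 0.0010946 ] [7.12412134e-08]
```

```bash
sed -i 's/\.531,\.248/.530,.246/' st.py; python3 - <<'E'
import numpy as np
f=lambda t:np.array([.530+.0416*np.cos(t),.246+.0416*np.sin(t)])
for k,(a0,ref) in enumerate(((-1.235,np.array([.543,.210])),(-1.435,None),(-1.635,None),(-1.835,None),(-2.035,None),(-2.235,None),(-2.435,None),(-2.635,None))):
    ref=f(a0) if ref is None else ref
    print(a0,[[round(float(x),4) for x in f(a0-.05*i)-ref] for i in range(1,5)])
E
```

```text
-1.235 [[-0.0013, -0.0039], [-0.0033, -0.0044], [-0.0053, -0.0049], [-0.0074, -0.0052]]
-1.435 [[-0.0021, -0.0002], [-0.0041, -0.0004], [-0.0062, -0.0004], [-0.0083, -0.0003]]
-1.635 [[-0.0021, 0.0002], [-0.0041, 0.0005], [-0.0062, 0.0009], [-0.0082, 0.0014]]
-1.835 [[-0.002, 0.0006], [-0.004, 0.0013], [-0.0059, 0.0021], [-0.0078, 0.003]]
-2.035 [[-0.0018, 0.001], [-0.0036, 0.002], [-0.0053, 0.0032], [-0.007, 0.0044]]
-2.235 [[-0.0016, 0.0013], [-0.0031, 0.0027], [-0.0046, 0.0042], [-0.006, 0.0057]]
-2.435 [[-0.0013, 0.0016], [-0.0025, 0.0033], [-0.0037, 0.005], [-0.0047, 0.0068]]
-2.635 [[-0.001, 0.0018], [-0.0018, 0.0037], [-0.0026, 0.0057], [-0.0033, 0.0076]]
```

arm_command(
  xyz=[
    [-0.0013, -0.0015, 0],
    [-0.0033, -0.003, 0],
    [-0.0053, -0.0045, 0],
    [-0.0074, -0.0052, 0],
  ],
  rot=[
    [0, 0, -0.05],
    [0, 0, -0.1],
    [0, 0, -0.15],
    [0, 0, -0.2],
  ],
)

```text
time: 13.48
ee_pos: [0.5354, 0.2047, 0.0818]
eef_rot: [0.666, 0.746, 0.0, 0.0]
ft_force: [-0.9, 1.3, 0.3]
width: 0.0089
grip_force: 45.0
```

```bash
python3 st.py
```

```text
[ 0.2   0.46 -0.79  1.73  0.36  1.11 -0.6 ] [0.5354 0.2047 0.0818] [-0.91  1.25  0.34] [0.064 0.142 0.233] 0.00888117386111001 44.99844152480364
yaw 1.6826956651320701
t 13.4833 r 0.04166023340604209 ang -1.4414980746555657 tau 0.20178406510441704
```

arm_command(
  xyz=[
    [-0.0021, -0.0002, 0],
    [-0.0041, -0.0004, 0],
    [-0.0062, -0.0004, 0],
    [-0.0083, -0.0003, 0],
  ],
  rot=[
    [0, 0, -0.05],
    [0, 0, -0.1],
    [0, 0, -0.15],
    [0, 0, -0.2],
  ],
)

```text
time: 13.82
ee_pos: [0.5271, 0.2044, 0.0818]
eef_rot: [0.738, 0.675, 0.0, 0.0]
ft_force: [-0.2, -1.8, 1.3]
width: 0.0092
grip_force: 45.0
```

```bash
python3 st.py
```

```text
[ 0.18  0.43 -0.76  1.75  0.33  1.09 -0.78] [0.5271 0.2044 0.0818] [-0.16 -1.78  1.31] [-0.274  0.045  0.239] 0.009173540030055424 44.99857731163502
yaw 1.4827211053103668
t 13.8167 r 0.041655000943461605 ang -1.6407932139354233 tau 0.23770606138316966
```

arm_command(
  xyz=[
    [-0.0021, 0.0002, 0],
    [-0.0041, 0.0005, 0],
    [-0.0062, 0.0009, 0],
    [-0.0082, 0.0014, 0],
  ],
  rot=[
    [0, 0, -0.05],
    [0, 0, -0.1],
    [0, 0, -0.15],
    [0, 0, -0.2],
  ],
)

```text
time: 14.15
ee_pos: [0.519, 0.2057, 0.0817]
eef_rot: [0.801, 0.598, 0.0, 0.0]
ft_force: [0.2, -1.0, 1.0]
width: 0.0089
grip_force: 45.0
```

```bash
python3 st.py
```

```text
[ 0.15  0.41 -0.73  1.77  0.31  1.08 -0.97] [0.519  0.2057 0.0817] [ 0.23 -1.01  1.05] [-0.322 -0.093  0.248] 0.008929461409131149 44.998205322772264
yaw 1.2826775775016992
t 14.15 r 0.04174818708677302 ang -1.8377531790724542 tau 0.2678756224251675
```

arm_command(
  xyz=[
    [-0.002, 0.0006, 0],
    [-0.004, 0.0013, 0],
    [-0.0059, 0.0021, 0],
  ],
  rot=[
    [0, 0, -0.05],
    [0, 0, -0.1],
    [0, 0, -0.15],
  ],
)

```text
time: 14.4
ee_pos: [0.5134, 0.2076, 0.0818]
eef_rot: [0.844, 0.537, 0.0, 0.0]
ft_force: [2.1, -1.8, 0.5]
width: 0.0091
grip_force: 45.0
```

```bash
python3 st.py
```

```text
[ 0.13  0.39 -0.71  1.78  0.29  1.07 -1.12] [0.5134 0.2076 0.0818] [ 2.05 -1.78  0.45] [-0.442 -0.344  0.346] 0.00910319077267931 44.99807719141245
yaw 1.1325796856333457
t 14.4 r 0.04179649272565378 ang -1.9790342451260308 tau 0.4540896521983854
```

arm_command(
  xyz=[
    [-0.0018, 0.0009, 0],
  ],
  rot=[
    [0, 0, -0.05],
  ],
)

```text
time: 14.48
ee_pos: [0.5117, 0.2084, 0.0818]
eef_rot: [0.857, 0.515, 0.0, 0.001]
ft_force: [1.7, -3.3, 0.1]
width: 0.0091
grip_force: 45.0
```

```bash
python3 st.py; sleep 0; python3 - <<'E'
from h import *
r.camera("top")
E
python3 st.py
```

```text
[ 0.12  0.39 -0.7   1.79  0.28  1.07 -1.17] [0.5117 0.2084 0.0818] [ 1.65 -3.32  0.11] [-0.523 -0.388  0.39 ] 0.009120365663135213 44.99826170504093
yaw 1.0825035903424913
t 14.4833 r 0.04180324282401871 ang -2.0243408941794185 tau 0.5131301413150607
[ 0.12  0.39 -0.7   1.79  0.28  1.07 -1.17] [0.5113 0.2086 0.0818] [ 1.48 -2.47  0.78] [-0.531 -0.256  0.325] 0.008840475206279338 45.00025346875191
yaw 1.079180635782942
t 14.5333 r 0.04177028994093242 ang -2.0339561637586367 tau 0.4264424204756958
```

arm_command(
  xyz=[
    [-0.0009, 0.0005, 0],
    [-0.0018, 0.001, 0],
  ],
  rot=[
    [0, 0, -0.025],
    [0, 0, -0.05],
  ],
)

```text
time: 14.7
ee_pos: [0.5099, 0.2094, 0.0818]
eef_rot: [0.869, 0.494, 0.0, 0.0]
ft_force: [1.8, -4.6, 1.8]
width: 0.0092
grip_force: 45.0
```

```bash
python3 st.py|tail -2; for i in 1 2 3 4; do python3 -c "
from h import *
r.camera('top')"; python3 st.py|tail -2; done
```

```text
yaw 1.0338515868129143
t 14.7 r 0.041772518933083626 ang -2.07264797284833 tau 0.5636901482385954
yaw 1.0317130657491584
t 14.75 r 0.04175952375820308 ang -2.078325050599682 tau 0.5533661414906441
yaw 1.0339359566860273
t 14.8 r 0.041806729556298015 ang -2.077038644040699 tau 0.4600249856241075
yaw 1.0350638652081312
t 14.85 r 0.041745778234894663 ang -2.0781975032076625 tau 0.3972782160647048
yaw 1.0351100649829748
t 14.9 r 0.04180304631001106 ang -2.0771243892985765 tau 0.4536309953236285
```

arm_command(
  xyz=[
    [-0.0009, 0.0005, 0],
    [-0.0018, 0.001, 0],
  ],
  rot=[
    [0, 0, -0.025],
    [0, 0, -0.05],
  ],
)

```text
time: 15.07
ee_pos: [0.5082, 0.2104, 0.0817]
eef_rot: [0.881, 0.472, 0.0, 0.0]
ft_force: [2.1, -4.9, 3.9]
width: 0.0093
grip_force: 45.0
```

```bash
python3 st.py|tail -2; for i in 1 2; do python3 -c "
from h import *
r.camera('top')"; python3 st.py|tail -2; done
```

```text
yaw 0.9836776974606354
t 15.0667 r 0.04179760119088423 ang -2.12050079914792 tau 0.5686286411275472
yaw 0.9818339418576381
t 15.1167 r 0.04178215478225367 ang -2.1264966313988634 tau 0.5848889842049849
yaw 0.9838854275551109
t 15.1667 r 0.041776614433809235 ang -2.125697264732511 tau 0.47168936430950303
```

arm_command(
  xyz=[
    [-0.0009, 0.0006, 0],
    [-0.0017, 0.0011, 0],
  ],
  rot=[
    [0, 0, -0.025],
    [0, 0, -0.05],
  ],
)

```text
time: 15.33
ee_pos: [0.5065, 0.2114, 0.0817]
eef_rot: [0.893, 0.45, 0.0, 0.0]
ft_force: [2.5, -5.0, 2.7]
width: 0.0088
grip_force: 45.0
```

```bash
python3 st.py; for i in 1 2; do python3 -c "
from h import *
r.camera('top')"; python3 st.py; done
```

```text
[ 0.1   0.37 -0.68  1.8   0.27  1.07 -1.32] [0.5065 0.2114 0.0817] [ 2.52 -5.02  2.7 ] [-1.159 -0.589  0.439] 0.008793143537758761 44.99989852309227
yaw 0.9337055275009182
t 15.3333 r 0.04178540432010817 ang -2.167064673759751 tau 0.6436291941261202
[ 0.1   0.37 -0.68  1.8   0.27  1.07 -1.32] [0.5064 0.2115 0.0817] [ 3.   -4.96  2.52] [-1.135 -0.577  0.409] 0.00912646633405527 45.00017020851374
yaw 0.9317452420353264
t 15.3833 r 0.041787821490691705 ang -2.17164743660295 tau 0.629362364131878
[ 0.1   0.37 -0.68  1.8   0.27  1.07 -1.32] [0.5064 0.2115 0.0817] [ 1.91 -6.04  2.91] [-1.073 -0.418  0.367] 0.008954453543354578 45.00094760209322
yaw 0.933817530531125
t 15.4333 r 0.041808442768850096 ang -2.170517774526891 tau 0.5761044300936906
```

arm_command(
  xyz=[
    [-0.0004, 0.0003, 0],
    [-0.0008, 0.0006, 0],
  ],
  rot=[
    [0, 0, -0.012],
    [0, 0, -0.025],
  ],
)

```text
time: 15.6
ee_pos: [0.5058, 0.2119, 0.0817]
eef_rot: [0.898, 0.439, 0.0, 0.0]
ft_force: [3.0, -5.8, 4.0]
width: 0.009
grip_force: 45.0
```

```bash
python3 st.py|tail -1; for i in 1 2 3 4; do python3 -c "
from h import *
r.camera('top')"; python3 st.py|tail -1; done
```

```text
t 15.6 r 0.041799428154081074 ang -2.188823541349696 tau 0.6820021491198279
t 15.65 r 0.04181208244940929 ang -2.191433207558105 tau 0.6512169715944426
t 15.7 r 0.04181701060879235 ang -2.1909565116138707 tau 0.6401065027559321
t 15.75 r 0.04178293502146953 ang -2.1911705563466795 tau 0.7384345316541512
t 15.8 r 0.04180518051397959 ang -2.191700330035187 tau 0.6565575238304937
```

arm_command(
  xyz=[
    [0, 0, 0],
    [0, 0, 0],
    [0, 0, 0],
    [0, 0, 0],
    [0, 0, 0],
    [0, 0, 0],
    [0, 0, 0.04],
    [0, 0, 0.08],
    [0, 0, 0.11],
    [-0.008, -0.026, 0.11],
    [-0.016, -0.053, 0.11],
    [-0.024, -0.08, 0.11],
    [-0.033, -0.106, 0.11],
    [-0.033, -0.106, 0.11],
    [-0.033, -0.106, 0.11],
    [-0.033, -0.106, 0.11],
    [-0.033, -0.106, 0.11],
    [-0.033, -0.106, 0.11],
    [-0.033, -0.106, 0.11],
  ],
  rot=[
    [0, 0, 0],
    [0, 0, 0],
    [0, 0, 0],
    [0, 0, 0],
    [0, 0, 0],
    [0, 0, 0],
    [0, 0, 0],
    [0, 0, 0],
    [0, 0, 0],
    [0, 0, -0.1],
    [0, 0, -0.2],
    [0, 0, -0.3],
    [0, 0, -0.42],
    [0, 0, -0.54],
    [0, 0, -0.66],
    [0, 0, -0.78],
    [0, 0, -0.9],
    [0, 0, -0.92],
    [0, 0, -0.92],
  ],
  grip=0.6,
)

```text
time: 17.38
ee_pos: [0.4719, 0.1069, 0.1914]
eef_rot: [1.0, -0.004, -0.0, -0.0]
ft_force: [0.2, -0.2, 0.1]
width: 0.0519
grip_force: 0.0
```

```bash
python3 st.py; python3 - <<'E'
from h import *
look("wrist",["bar_mid","bar_end","valve_axis","lever_grip"],[],"pics/w3.png")
look("top",["bar_mid","bar_end","valve_axis","lever_grip"],[])
E
```

```text
[ 0.26  0.08 -0.6   1.84  0.05  1.24 -1.93] [0.4719 0.1069 0.1914] [ 0.16 -0.2   0.11] [ 0.086 -0.007  0.001] 0.05190757350273036 0.0
yaw -0.007878416756201668
t 17.3833 r 0.15078270690859633 ang -1.966330909255815 tau 0.035067618539799686
wrist call bar_mid 0.8 [0.5303 0.2432 0.0993]
wrist call bar_mid 0.6 [0.5298 0.244  0.0043]
wrist call bar_end 0.83 [0.5107 0.204  0.101 ]
wrist call bar_end 0.7 [ 0.5244 -0.0322 -0.001 ]
wrist call valve_axis 0.59 [0.5323 0.106  0.076 ]
wrist call lever_grip 0.81 [0.467  0.1079 0.0781]
top call bar_mid 0.77 [0.5312 0.2476 0.0999]
top call bar_end 0.86 [0.5148 0.2005 0.103 ]
top call lever_grip 0.37 [0.4681 0.1054 0.0786]
```

View pics/w3.png

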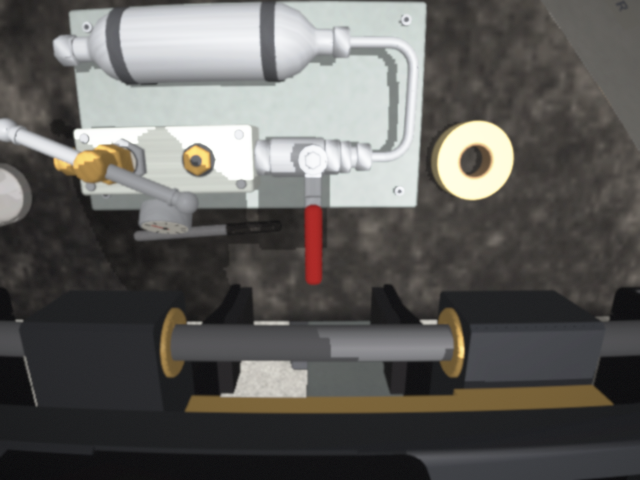

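The wrist view shows the lever square to the line, from (313,160) to (313,283). The bar has sprung back about 0.2 rad, to (5,130)-(185,203), as expected. The bottle, tape and marker haven't been touched.

arm_command(
  xyz=[
    [0, -0.001, -0.04],
    [0, -0.001, -0.08],
    [0, -0.001, -0.115],
    [0, -0.001, -0.13],
    [0, -0.001, -0.133],
    [0, -0.001, -0.133],
  ],
  rot=[
    [0, 0, 0],
    [0, 0, 0],
    [0, 0, 0],
    [0, 0, 0],
    [0, 0, 0],
    [0, 0, 0],
  ],
)

```text
time: 18.38
ee_pos: [0.4717, 0.1056, 0.0581]
eef_rot: [1.0, -0.005, -0.001, -0.0]
ft_force: [-0.6, -0.1, 0.4]
width: 0.0521
grip_force: 0.0
```

arm_command(
  xyz=[
    [0, 0, 0],
    [0, 0, 0],
    [0, 0, 0],
    [0, 0, 0],
    [0, 0, 0],
    [0, 0, 0],
    [0, 0, 0],
    [0, 0, 0],
    [0, 0, 0],
    [0, 0, 0],
  ],
  rot=[
    [0, 0, 0],
    [0, 0, 0],
    [0, 0, 0],
    [0, 0, 0],
    [0, 0, 0],
    [0, 0, 0],
    [0, 0, 0],
    [0, 0, 0],
    [0, 0, 0],
    [0, 0, 0],
  ],
  grip=0.0,
  squeeze=15,
)

```text
time: 19.22
ee_pos: [0.4723, 0.1057, 0.0587]
eef_rot: [1.0, -0.005, 0.0, 0.0]
ft_force: [-0.7, 0.7, 2.5]
width: 0.0115
grip_force: 15.0
```

```bash
python3 st.py; python3 - <<'E'
from h import *; from orb import *
s=r.read_state();a=np.r_[np.arange(1,20)*.08,1.56]
print([[float(x) for x in p] for p in orbit((.530,.1067),s["ee_pos"],a)],a.round(3).tolist())
E
```

```text
[ 0.22  0.24 -0.59  1.98  0.16  0.96 -2.03] [0.4723 0.1057 0.0587] [-0.67  0.74  2.52] [0.058 0.162 0.232] 0.011541155678595929 15.000265412963927
yaw -0.00997471798587283
t 19.2167 r 0.1517175883277409 ang -1.9612248731880448 tau 0.09448985496484902
[[0.0, -0.005, 0.0], [0.001, -0.009, 0.0], [0.002, -0.014, 0.0], [0.003, -0.018, 0.0], [0.005, -0.022, 0.0], [0.007, -0.027, 0.0], [0.009, -0.031, 0.0], [0.012, -0.034, 0.0], [0.015, -0.038, 0.0], [0.018, -0.041, 0.0], [0.022, -0.044, 0.0], [0.025, -0.047, 0.0], [0.029, -0.049, 0.0], [0.033, -0.051, 0.0], [0.038, -0.053, 0.0], [0.042, -0.055, 0.0], [0.047, -0.056, 0.0], [0.051, -0.056, 0.0], [0.056, -0.057, 0.0], [0.058, -0.057, 0.0]] [0.08, 0.16, 0.24, 0.32, 0.4, 0.48, 0.56, 0.64, 0.72, 0.8, 0.88, 0.96, 1.04, 1.12, 1.2, 1.28, 1.36, 1.44, 1.52, 1.56]
```

arm_command(
  xyz=[
    [0, -0.005, 0],
    [0.001, -0.009, 0],
    [0.002, -0.014, 0],
    [0.003, -0.018, 0],
    [0.005, -0.022, 0],
    [0.007, -0.027, 0],
    [0.009, -0.031, 0],
    [0.012, -0.034, 0],
    [0.015, -0.038, 0],
    [0.018, -0.041, 0],
    [0.022, -0.044, 0],
    [0.025, -0.047, 0],
    [0.029, -0.049, 0],
    [0.033, -0.051, 0],
    [0.038, -0.053, 0],
    [0.042, -0.055, 0],
    [0.047, -0.056, 0],
    [0.051, -0.056, 0],
    [0.054, -0.057, 0],
  ],
  rot=[
    [0, 0, 0.08],
    [0, 0, 0.16],
    [0, 0, 0.24],
    [0, 0, 0.32],
    [0, 0, 0.4],
    [0, 0, 0.48],
    [0, 0, 0.56],
    [0, 0, 0.64],
    [0, 0, 0.72],
    [0, 0, 0.8],
    [0, 0, 0.88],
    [0, 0, 0.96],
    [0, 0, 1.04],
    [0, 0, 1.12],
    [0, 0, 1.2],
    [0, 0, 1.28],
    [0, 0, 1.36],
    [0, 0, 1.44],
    [0, 0, 1.5],
  ],
)

```text
time: 20.8
ee_pos: [0.5258, 0.0486, 0.0587]
eef_rot: [0.734, 0.679, -0.001, -0.0]
ft_force: [-4.8, 2.2, 6.6]
width: 0.0114
grip_force: 15.0
```

arm_command(
  xyz=[
    [0.003, 0, 0],
    [0.005, 0, 0],
    [0.007, 0, 0],
    [0.007, 0, 0],
  ],
  rot=[
    [0, 0, 0.04],
    [0, 0, 0.08],
    [0, 0, 0.1],
    [0, 0, 0.1],
  ],
)

```text
time: 21.13
ee_pos: [0.5297, 0.0486, 0.0581]
eef_rot: [0.7, 0.714, -0.003, -0.002]
ft_force: [-18.3, -1.1, 18.3]
width: 0.0118
grip_force: 15.0
```

```bash
python3 st.py
```

```text
[ 0.47  0.4  -0.76  1.85  0.32  1.03 -0.4 ] [0.5297 0.0486 0.0581] [-18.27  -1.06  18.31] [-0.21   4.035 -0.128] 0.011799234083527245 15.002030627802014
yaw 1.5912387205454035
t 21.1333 r 0.197400681082457 ang -1.5720986647799835 tau -3.735100795145396
```

arm_command(
  xyz=[
    [-0.001, 0, 0],
    [-0.002, 0, 0],
    [-0.002, 0, 0],
    [-0.002, 0, 0],
    [-0.002, 0, 0],
    [-0.002, 0, 0.04],
    [-0.01, -0.02, 0.08],
    [-0.02, -0.04, 0.12],
    [-0.04, -0.06, 0.15],
    [-0.05, -0.06, 0.15],
    [-0.05, -0.06, 0.15],
  ],
  rot=[
    [0, 0, 0],
    [0, 0, 0],
    [0, 0, 0],
    [0, 0, 0],
    [0, 0, 0],
    [0, 0, 0],
    [0, 0, 0],
    [0, 0, 0],
    [0, 0, 0],
    [0, 0, 0],
    [0, 0, 0],
  ],
  grip=0.6,
)

```text
time: 22.05
ee_pos: [0.4831, -0.0131, 0.211]
eef_rot: [0.701, 0.713, 0.0, 0.002]
ft_force: [0.1, -0.3, 0.1]
width: 0.0524
grip_force: 0.0
```

```bash
python3 st.py; python3 - <<'E'
from h import *
look("wrist",["valve_axis","lever_grip"],[],"pics/w4.png")
look("top",["bar_mid","bar_end","valve_axis","lever_grip","small_bottle","tape_roll","marker"],[])
E
```

```text
[ 0.71  0.08 -0.8   1.81  0.06  1.28 -0.09] [ 0.4831 -0.0131  0.211 ] [ 0.12 -0.25  0.12] [ 0.005 -0.099  0.033] 0.05239445801681936 0.0
yaw 1.586995105853593
t 22.05 r 0.26333110940547755 ang -1.7499633783640038 tau 0.07575130397739009
wrist call valve_axis 0.8 [0.5318 0.1067 0.0749]
wrist call valve_axis 0.51 [ 0.5247 -0.0301  0.0013]
wrist call lever_grip 0.68 [0.5285 0.0443 0.0798]
top call bar_mid 0.85 [0.5297 0.2483 0.1021]
top call bar_end 0.75 [0.5126 0.204  0.1025]
top call bar_end 0.28 [ 0.5315  0.2463 -0.0031]
top call valve_axis 0.58 [0.5303 0.1051 0.0797]
top call lever_grip 0.73 [0.527  0.0422 0.0804]
top call lever_grip 0.39 [ 0.5278 -0.0252  0.0024]
top call tape_roll 0.82 [ 0.527  -0.0266  0.0029]
top call marker 0.51 [ 0.4685  0.2039 -0.0041]
```

View pics/w4.png

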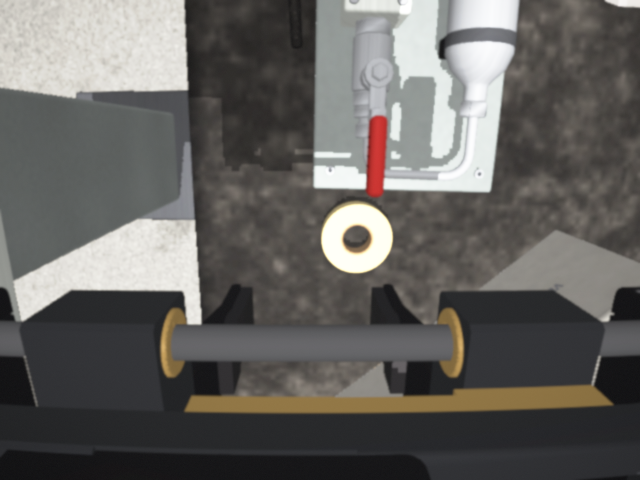

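The lever runs in line from (377,72) to (375,195), fully open. The bar is unchanged, the tape and marker are in place, and the arm is clear.

```bash
python3 -c "
from bench import r
print(r.close_job())"
```

```text
the job is handed in; nothing more can be done
None
```

I shut the valve to its stop, tightened the plug by feel to a measured 0.67 N m or so, reopened the valve to its stop, and handed the job in at about 22 s with the arm clear; the tape and marker checked in place, the bottle was never approached.

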